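# Sound a blind socket and set the rest to the rod

## Robot

A 6-joint arm with a two-finger parallel gripper is mounted at the origin on the work surface. World frame = base frame: x ahead of the robot, y to its left, z up, the work surface at z = 0. Lengths are in m, angles in degrees, forces in N, time in s.
With the tool pointing down it reaches from about 0.25 to 0.85 m from the base axis. Payload 12.5 kg.
Tool frame: the origin (TCP) lies at the very end of the fingers, on their centre line; the grasp point (between the pads) lies 19 mm behind it; z points along the fingers, y is the line along which they close (so a half turn about z gives the same grasp; the last joint's range is limited). The gripper opens to 93 mm and grips with 3 to 60 N. Pads are 15 mm wide; open, the fingers measure 128 mm over their backs; the gripper's body (75 mm by 188 mm) begins 65 mm behind the grasp point.
Start: joints at [71.07, 20.094, 94.641, -0, 65.266, -4.847], TCP at [0.134, 0.533, 0.219] pointing down, gripper open.
Joint ranges: [-157.81, 157.81], [-45, 120.19], [0.68, 151.7], [-89.99, 269.99], [4.06, 180], [-164.3, 164.3]. Speed limits (degrees/s): [127.2, 127.2, 159.86, 180, 180, 180].

## Interface

Orientations are given as a 3x3 rotation matrix whose columns are the frame's x, y, z axes.
In Python, from rig import bot, vision gives the robot as it stands. The module is installed in compiled form; this text tells all that it offers.
- The arm moves only by the tool carry_out, never from a script. Its argument "motion" is one flat list of numbers, 6 for each row, row after row: the shift along the tool's x, y, z in units of 0.1 m (1.0 is 0.1 m), then the turn, a rotation vector about the tool's x, y, z in units of pi rad (1.0 is pi rad). In form: [dx, dy, dz, wx, wy, wz, dx, dy, dz, wx, wy, wz, ...]. A call has 1 to 10 rows; each row is the pose to reach, as a shift and turn from the pose commanded when the call began, along the tool's axes at that moment, turning the shorter way round; what a row does not reach only later rows make up. A row lasts 1/10 s, in which the tool goes at most 50 mm and 8.59 degrees, less where a joint would pass 70% of its speed; a pose out of reach is approached as far as the arm can. A call with a number of a shift or a turn outside -1 to 1 is refused whole. A call with a gripper value outside its range is refused whole. "hand" is the finger opening in mm, from 0 to 93, set as the call begins (left out, the last holds). The fingers move at their own pace and stop on an object; "force" is the grip in N (left out, the last holds). Time passes only in rows, so rows that repeat a pose let the fingers close. It gives the time, the measured TCP pose, the force, the opening and the grip force at its end, in the units of the state.
- bot.get_obs(): the state, without advancing time (a new reading comes with each control period).
- vision.camera(name): name is "scene" or "top"; returns (picture, depth): 480x640x3 uint8, red, green, blue; 480x640 float32, m along the optical axis (not along the pixel's ray), 0 where there is no reading.
- vision.camera_model(name): a dict with "fovy" (degrees; the focal length in pixels is half the picture's height over the tangent of half this angle, whatever the lens; pixels are square), "cx", "cy" (the principal point, pixels), "eye" and "rotation" of the camera in the world. Camera axes: x right, y up, looking along -z (the intrinsics and any distortion apply to the point x, -y, -z); pixel columns grow to the right and rows downward; lengths in m; the calibration is good to about 2 mm. A picture is of the moment at which its call begins. camera_model takes no time and is no camera call.
- bot.job_done(): hands the job in; it is judged then, once.
The state is a dict: "time_s": time; "joint_pos": joint angles; "qvel": joint speeds; "effort": joint torques, N m; "tool_pos": TCP position; "orientation": TCP orientation; "ft_force": force on the tool from outside, world axes, zero at the start; "ft_torque": the same for the moment, N m; "opening": opening from 0.0 (shut) to 1.0 (fully open); "gripper_force": force on a finger pad.
Only numpy, scipy, OpenCV 4.12 (cv2) and the standard library are available. Lean on these libraries where they do the work, as an engineer would, in place of code of your own. Each camera call takes 0.05 s, during which the arm holds its last target. There are 200 camera calls.

## Task

Take the orange-headed depth rod from its blue stand and slide it down the grey socket, not dropping it, past the tight dust plug until it is hard on the very bottom of the bore, pressing no harder than 30 N. Leave the rod standing there, let go of it, and then pull up the green-headed telescopic rest until its top is level with the top of the rod. Leave the magnet, the wire brush and the jar alone.

Things in the scene. Friction and masses are not known exactly. Their poses are not given: they have to be found in the camera images.
- socket: Grey painted square block 56 x 56 mm, 110 mm tall, with steel foot plates (96 x 90 mm footprint, 12 mm high), fixed to the table; origin at the centre of its underside, z up. A vertical 19 mm bore runs down its centre (5 mm chamfer at the mouth). The hard floor is out of sight and its depth differs: the fully bottomed rod's foot is 45 to 80 mm below the mouth.
- socket_mouth (a point): Centre of the bore's mouth, 110 mm above the table. Hidden in the bore are its steel floor (bore_floor_c0, fixed) and a tight rubber plug, 14 to 26 mm above where it bottoms; the rod lands on it first. It slides down under a push of about 7 N, not under the rod's weight, and never springs back. Once down, it stays under the rod and a push of 12 to 20 N no longer moves it (the rubber gives 1 mm per 12 N).
- stand: Blue square block 60 x 60 x 70 mm, fixed to the table; origin at the centre of its underside, z up. The rod stands in its central vertical hole of 18 mm, 60 mm deep; a held rod may lean a little in the grip, so its foot can be a few mm off.
- rod: Depth rod, loose, 170 mm long in all, about 150 g, at first upright in the blue stand: a steel shaft of 16 mm diameter with a chamfered foot (5 mm cone), and at the top a round orange grip head of 28 mm diameter and 32 mm tall (138 to 170 mm above the foot). Origin at the centre of the foot's end face, z along the rod towards the head.
- rod_foot (a point): centre of the rod's lower end face (the rod's origin)
- rod_top (a point): centre of the flat top of the rod's orange head, 170 mm from the foot
- rest: Telescopic rest, fixed to the table: steel base plate 80 x 80 x 12 mm and an upright dark tube of 26 mm diameter up to 120 mm height, out of which slides a vertical aluminium post of 18 mm with a round green head of 30 mm diameter, 28 mm tall. Origin at the centre of the base's underside, z up.
- rest_post (a joint): height of the rest's post in m above its lowest position, range 0 to 0.095; the flat top of the green head is 0.155 m + this value above the table. It starts at 0.008 to 0.025, moves straight up and down under about 5 to 8 N and stays where it is left.
- rest_top (a point): centre of the flat top of the green head of the rest
- magnet: bystander: red welding magnet with steel edge, 74 x 20 x 50 mm, loose; origin at the centre of its underside
- wire_brush: bystander: wire brush lying on the table, loose; origin under its middle
- paste_jar: bystander: jar with yellow cap, 66 mm diameter, 75 mm tall, loose; origin at the centre of its underside
Not all that is in view belongs to the job. What is shaped like the rod but pink is not meant.

How it is judged (in metres and radians):
On the way, in this order (a step that is already met when the one before it is completed fails the run):
1. the rod stands in the bore with its foot (and the plug under it) hard on the floor of the bore, within 2 mm (distance between bore_floor_c0 and rod_foot below 0.0172 m and horizontal distance between rod_foot and socket_mouth below 0.004 m and angle between rod's own z axis and vertical below 0.12 rad), for 0.2 s.
2. with the rod still on the bottom, the top of the rest is level with the top of the rod within 3.5 mm (all of step 1 and z of rod_top in the frame of rest_top between -0.0035 and 0.0035 m), for 0.2 s.
At the end, for the whole second after the job is handed in: The rod stands released and at rest in the bore of the socket (foot within 4 mm of the bore's axis, leaning under 7 degrees), bottomed to within 2 mm, and the top of the rest's green head is level with the top of the rod within 3.5 mm and at rest (all of step 2 and linear speed of rod below 0.02 m/s and velocity of joint rest_post between -0.005 and 0.005 m/s); the robot touches nothing.
It fails at once if the rod is pressed on the socket, its plug or its bottom with more than 30 N (contact force between rod and socket above 30 N).
It fails at once if the rod is dropped into the bore (faster than 0.35 m/s inside it) (z of rod_foot in the frame of socket_mouth below -0.004 m and horizontal distance between rod_foot and socket_mouth below 0.01 m and linear speed of rod above 0.35 m/s).
It fails at once if the magnet is moved by more than 25 mm (distance of magnet from where it was at the start of the episode above 0.025 m).
It fails at once if the wire brush is moved by more than 25 mm (distance of wire_brush from where it was at the start of the episode above 0.025 m).
It fails at once if the jar is moved by more than 25 mm (distance of paste_jar from where it was at the start of the episode above 0.025 m).
It also fails if it takes over 72 s, if anything falls off the work surface, if the arm or the gripper's body presses on something with over 40 N, if the wrist force passes 120 N, or if a joint passes its speed limit or range.

## Working session

There is one attempt and no reset: what is moved stays moved. The work goes in short steps, Python scripts to look and compute and a tool call to move; the robot and the scene stay as the last step left them, time stands still between calls to the robot, and variables do not carry over. Pictures are saved under pics/ and viewed, at most 10 in all, crops included, and the job is handed in when it is done.

Besides the shell and the picture viewer there is one more tool, called by a JSON object that holds its "name" and its "arguments". carry_out: Moves the arm, as the interface text tells. Shifts and turns lie within -1 to 1; 1 stands for 0.1 m of shift or pi rad of turn. Its arguments: {"type":"object","properties":{"motion":{"type":"array"},"hand":{"type":"number"},"force":{"type":"number"}},"required":["motion"]}

```bash
mkdir -p pics
python3 - <<'E'
from rig import bot, vision
import cv2,numpy as np
o=bot.get_obs(); print({k:np.round(v,3).tolist() for k,v in o.items()})
for n in("scene","top"):
    p,d=vision.camera(n); cv2.imwrite(f"pics/{n}0.png",p[:,:,::-1]); np.save(f"{n}0.npy",d); m=vision.camera_model(n); print(n,m)
E
```

```text
{'time_s': 0.0, 'joint_pos': [71.071, 20.122, 94.678, -0.0, 65.267, -4.847], 'qvel': [-0.016, -0.008, 0.011, 0.039, 0.012, -0.111], 'effort': [0.004, -49.734, -28.526, 0.07, 0.026, -0.0], 'tool_pos': [0.134, 0.533, 0.218], 'orientation': [[-0.97, 0.243, -0.0], [0.243, 0.97, -0.001], [0.0, -0.001, -1.0]], 'ft_force': [0.033, -0.239, 0.054], 'ft_torque': [-0.015, -0.007, 0.055], 'gripper_force': 0.0, 'opening': 1.0}
scene {'fovy': 49.75374187459083, 'cx': 321.54775778455337, 'cy': 237.51150177962703, 'eye': array([1.28268083, 0.66945664, 0.73925818]), 'rotation': array([[-0.64622935, -0.43717917,  0.62550939],
       [ 0.76312207, -0.36408557,  0.53393483],
       [-0.00568624,  0.82238438,  0.56890385]])}
top {'fovy': 46.94767546682803, 'cx': 327.01299193502234, 'cy': 235.8473468919759, 'eye': array([0.53398462, 0.08281026, 1.11563191]), 'rotation': array([[ 0.01806915,  0.99764262, -0.06620195],
       [-0.99967009,  0.01923535,  0.01702087],
       [ 0.01825416,  0.06587256,  0.99766106]])}
```

View pics/scene0.png

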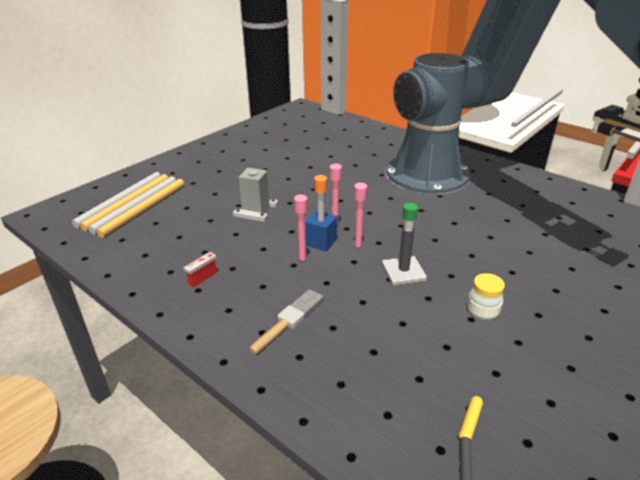

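View pics/top0.png

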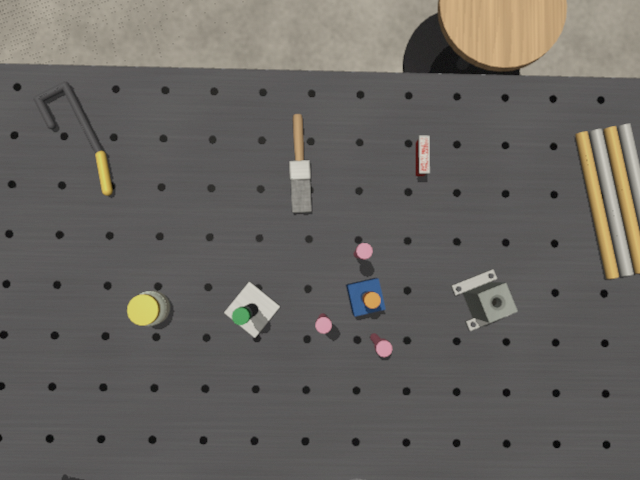

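The scene view shows the orange rod in the blue stand at (320,185), ringed by three pink rods. The grey socket is at (254,190), the green rest at (409,213) and the jar at (487,297). In the top view the orange head is at (373,300), and the pink heads are at (364,251), (324,325) and (384,349). The socket bore is at (497,303) and the green head at (241,316).

```bash
cat > h.py <<'E'
import numpy as np,cv2
from rig import bot,vision
def ray(n,uv):
    m=vision.camera_model(n); f=240/np.tan(np.radians(m['fovy'])/2)
    uv=np.atleast_2d(uv).astype(float)
    r=np.c_[(uv[:,0]-m['cx'])/f,-(uv[:,1]-m['cy'])/f,-np.ones(len(uv))]
    return np.array(m['eye']),r@np.array(m['rotation']).T
def plane(n,uv,z):
    e,r=ray(n,uv); return e+r*((z-e[2])/r[:,2])[:,None]
def cloud(n,d):
    v,u=np.mgrid[:480,:640]; e,r=ray(n,np.c_[u.ravel(),v.ravel()])
    return (e+r*d.ravel()[:,None]).reshape(480,640,3)
def shot(n):
    p,d=vision.camera(n); return p,cv2.cvtColor(p,cv2.COLOR_RGB2HSV),cloud(n,d)
RNG=dict(orange=((5,170,110),(16,255,255)),green=((55,120,40),(85,255,255)),blue=((105,120,50),(125,255,255)),pink=((160,60,120),(179,255,255)))
def blobs(hsv,c,amin=25):
    k,l,s,ce=cv2.connectedComponentsWithStats(cv2.inRange(hsv,*RNG[c]))
    return [(l==i,s[i],ce[i]) for i in range(1,k) if s[i][4]>=amin]
E
python3 - <<'E'
from h import *
np.set_printoptions(precision=4,suppress=True)
for n in("top","scene"):
    p,h,X=shot(n)
    for c in RNG:
        for m,s,ce in blobs(h,c):
            Q=X[m]
            if Q[:,0].min()<0.2 or s[4]>2500: continue
            zt=np.percentile(Q[:,2],90); T=Q[Q[:,2]>zt-.004]
            print(n,c,s,ce,'ztop',zt,'ctr',(T.max(0)+T.min(0))/2,'mean',T.mean(0),'span',np.ptp(T,axis=0))
    if n=="top":
        # socket top face
        m=(np.abs(X[:,:,2]-.11)<.006); m[:,:440]=0; m[:,560:]=0
        cs=cv2.findContours(m.astype(np.uint8),cv2.RETR_EXTERNAL,cv2.CHAIN_APPROX_NONE)[0]
        c=max(cs,key=cv2.contourArea); r=cv2.minAreaRect(c); print('socket',r,plane(n,[r[0]],.11), plane(n,cv2.boxPoints(r),.11))
        g=p[290:315,485:510].mean(2); w=g<75; ys,xs=np.nonzero(w); print('bore',xs.mean()+485,ys.mean()+290,w.sum(),plane(n,[(xs.mean()+485,ys.mean()+290)],.11))
        m=blobs(h,'blue')
        print('table z',np.median(X[400:440,300:400,2]))
        cv2.imwrite('pics/c1.png',cv2.resize(p[230:370,210:530,::-1],(800,350),interpolation=cv2.INTER_CUBIC))
E
```

```text
top green [243 307   8  15  32] [247.3438 312.9375] ztop 0.17869687907356038 ctr [0.4611 0.2006 0.1774] mean [0.4625 0.1986 0.1771] span [0.0215 0.0106 0.0049]
top blue [347 279  38  37 760] [363.3039 295.8079] ztop 0.07277116124217882 ctr [0.4946 0.019  0.5922] mean [ 0.4921 -0.0062  0.0767] span [0.0787 0.1277 1.0468]
top pink [356 243  17  17 195] [364.3333 250.8   ] ztop 0.17217889034898273 ctr [0.5727 0.002  0.1715] mean [0.573  0.0013 0.1705] span [0.0256 0.0262 0.0066]
top pink [315 317  17  17 218] [323.2385 324.7431] ztop 0.17227691836574732 ctr [0.446  0.0699 0.172 ] mean [0.4456 0.0697 0.1706] span [0.0257 0.0256 0.0073]
top pink [376 340  17  17 231] [383.6017 348.0996] ztop 0.17235912683333754 ctr [0.4644 0.0179 0.642 ] mean [ 0.4088 -0.0328  0.176 ] span [0.1392 0.1299 0.9473]
socket ((497.1724548339844, 301.9310302734375), (31.568206787109375, 31.568206787109375), 68.19859313964844) [[ 0.4862 -0.2462  0.11  ]] [[ 0.5015 -0.2086  0.11  ]
 [ 0.5237 -0.2624  0.11  ]
 [ 0.4709 -0.2837  0.11  ]
 [ 0.4489 -0.23    0.11  ]]
bore 496.1515151515151 301.93939393939394 66 [[ 0.4861 -0.2443  0.11  ]]
table z 7.78899709856784e-05
scene orange [315 176  11  17 147] [320.0272 184.5578] ztop 0.18016037187582862 ctr [0.8785 0.3232 0.4578] mean [0.5125 0.0089 0.1946] span [0.8084 0.6925 0.5629]
scene green [404 203  14  17 200] [409.805 211.12 ] ztop 0.17738752569727734 ctr [0.8628 0.4327 0.4564] mean [0.4769 0.2202 0.1881] span [0.8398 0.4735 0.5658]
scene blue [306 210  31  41 913] [320.6134 231.2169] ztop 0.07094566034558647 ctr [0.8693 0.3106 0.4031] mean [0.5051 0.0021 0.0801] span [0.8268 0.7177 0.6723]
scene pink [294 194  14  68 601] [300.8203 222.9617] ztop 0.1694620049002883 ctr [0.9192 0.3276 0.4524] mean [0.6046 0.0326 0.1953] span [0.7269 0.6837 0.5737]
```

View pics/c1.png

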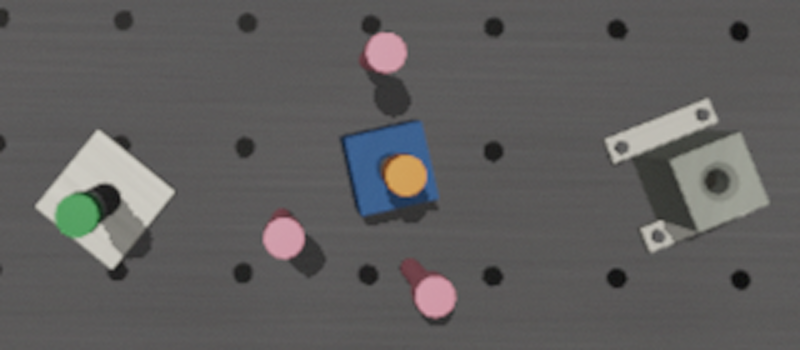

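The crop shows the orange head at full-image (372.4,300), the green head at (241.2,315.6) and the bore at about (497,302.5). My orange and green colour ranges miss the lit tops, so I'll refine them and check against the bases.

```bash
sed -i 's/orange=((5,170,110),(16,255,255))/orange=((5,120,110),(22,255,255))/; s/green=((55,120,40),(85,255,255))/green=((55,90,30),(90,255,255))/' h.py
python3 - <<'E'
from h import *
np.set_printoptions(precision=4,suppress=True)
p,h,X=shot("top")
for c,box,z in(("orange",(355,285,390,318),.18),("green",(225,300,260,330),.178)):
    x0,y0,x1,y1=box; w=np.zeros((480,640),np.uint8); w[y0:y1,x0:x1]=cv2.inRange(h,*RNG[c])[y0:y1,x0:x1]
    bright=w.astype(bool)
    if c=="green": print(h[316,241],h[306,252])
    cs=cv2.findContours(w,cv2.RETR_EXTERNAL,cv2.CHAIN_APPROX_NONE)[0]; k=max(cs,key=cv2.contourArea)
    (u,v),r=cv2.minEnclosingCircle(k); e=cv2.fitEllipse(k)
    Q=X[bright]; print(c,w.sum()/255,(u,v),r,e,plane("top",[(u,v)],z),'depth z',np.percentile(Q[:,2],[50,80,90]))
    T=Q[np.abs(Q[:,2]-z)<.008]; print(' top pts mean',T.mean(0),np.ptp(T,axis=0))
# stand: blue top face
w=cv2.inRange(h,*RNG["blue"]); w[(np.abs(X[:,:,2]-.07)>.01)]=0
r=cv2.minAreaRect(max(cv2.findContours(w,cv2.RETR_EXTERNAL,2)[0],key=cv2.contourArea)); print('stand',r,plane("top",[r[0]],.07))
# rest base
w=((h[:,:,1]<50)&(h[:,:,2]>120)).astype(np.uint8)*255; w[:,:215]=0;w[:,290:]=0;w[:270]=0;w[350:]=0
r=cv2.minAreaRect(cv2.findNonZero(w)); print('base',r,plane("top",[r[0]],.012))
p,h,X=shot("scene")
for c in("orange","green"):
    for m,s,ce in blobs(h,c):
        Q=X[m]; Q=Q[(Q[:,2]>.1)&(Q[:,2]<.2)]
        if len(Q)<20 or Q[:,0].mean()<.35: continue
        print('scene',c,s,np.percentile(Q[:,2],[50,90,98]),np.median(Q,axis=0))
E
```

```text
orange 212.0 (371.0, 300.0) 8.602425575256348 ((371.4136962890625, 299.6524658203125), (14.955202102661133, 16.185285568237305), 134.1964569091797) [[ 0.4891 -0.0093  0.18  ]] depth z [0.1799 0.1817 0.1826]
 top pts mean [ 0.4899 -0.0107  0.1801] [0.0254 0.0252 0.0107]
[ 65 116 160] [ 0  8 33]
green 251.0 (241.0, 315.5) 9.60478687286377 ((241.09197998046875, 315.4277648925781), (15.598878860473633, 18.662521362304688), 51.808921813964844) [[0.4593 0.2089 0.178 ]] depth z [0.1766 0.1779 0.1788]
 top pts mean [0.4594 0.2093 0.1765] [0.0286 0.0275 0.0084]
stand ((366.0461730957031, 296.6031799316406), (32.13505935668945, 31.1156005859375), 77.19573211669922) [[ 0.49   -0.0107  0.07  ]]
base ((251.41958618164062, 309.1690673828125), (40.458229064941406, 41.139339447021484), 39.47245788574219) [[0.4589 0.211  0.012 ]]
scene orange [314 175  13  18 213] [0.1711 0.1813 0.182 ] [ 0.4946 -0.0055  0.1711]
scene green [403 203  15  18 224] [0.1711 0.1773 0.1784] [0.4642 0.2138 0.1711]
```

{"name": "carry_out", "arguments": {"motion": [-0.95,-0.88,0,0,0,0,-0.95,-0.88,0,0,0,0,-0.95,-0.88,0,0,0,0,-0.95,-0.88,0,0,0,0], "hand": 50}}

```text
time_s: 0.7
tool_pos: [0.2058, 0.4228, 0.2188]
orientation: [[-0.969, 0.246, 0.0], [0.246, 0.969, -0.001], [-0.0, -0.0, -1.0]]
ft_force: [0.2, 0.4, -0.7]
opening: 0.705
gripper_force: 0.0
```

{"name": "carry_out", "arguments": {"motion": [-0.95,-0.88,0,0,0,0,-0.95,-0.88,0,0,0,0,-0.95,-0.88,0,0,0,0,-0.95,-0.88,0,0,0,0]}}

```text
time_s: 1.1
tool_pos: [0.2764, 0.3151, 0.2188]
orientation: [[-0.969, 0.246, 0.0], [0.246, 0.969, -0.0], [-0.0, 0.0, -1.0]]
ft_force: [-0.3, 1.5, -0.3]
opening: 0.54
gripper_force: 0.0
```

{"name": "carry_out", "arguments": {"motion": [-0.95,-0.88,0,0,0,0,-0.95,-0.88,0,0,0,0,-0.95,-0.88,0,0,0,0,-0.95,-0.88,0,0,0,0]}}

```text
time_s: 1.5
tool_pos: [0.3474, 0.2072, 0.2188]
orientation: [[-0.969, 0.246, 0.001], [0.246, 0.969, 0.0], [-0.001, 0.0, -1.0]]
ft_force: [-0.1, -0.0, 0.5]
opening: 0.536
gripper_force: 0.0
```

{"name": "carry_out", "arguments": {"motion": [-0.95,-0.88,0,0,0,0,-0.95,-0.88,0,0,0,0,-0.95,-0.88,0,0,0,0,-0.95,-0.88,0,0,0,0]}}

```text
time_s: 1.9
tool_pos: [0.4183, 0.099, 0.2186]
orientation: [[-0.969, 0.245, 0.001], [0.245, 0.969, 0.0], [-0.0, 0.0, -1.0]]
ft_force: [-0.2, -0.0, -0.4]
opening: 0.534
gripper_force: 0.0
```

{"name": "carry_out", "arguments": {"motion": [-0.95,-0.88,0,0,0,0,-0.95,-0.88,0,0,0,0,-0.95,-0.88,0,0,0,0,-0.95,-0.88,0,0,0,0,-0.95,-0.88,0,0,0,0,-0.95,-0.88,0,0,0,0]}}

```text
time_s: 2.5
tool_pos: [0.487, -0.0071, 0.2185]
orientation: [[-0.97, 0.242, -0.0], [0.242, 0.97, 0.0], [0.001, 0.0, -1.0]]
ft_force: [0.1, -0.1, -0.2]
opening: 0.537
gripper_force: 0.0
```

{"name": "carry_out", "arguments": {"motion": [-0.04,-0.03,0,0,0,0,-0.04,-0.03,0.3,0,0,0,-0.04,-0.03,0.5,0,0,0,-0.04,-0.03,0.73,0,0,0,-0.04,-0.03,0.73,0,0,0,-0.04,-0.03,0.73,0,0,0,-0.04,-0.03,0.73,0,0,0]}}

```text
time_s: 3.2
tool_pos: [0.4913, -0.0126, 0.1469]
orientation: [[-0.97, 0.243, 0.002], [0.243, 0.97, -0.0], [-0.002, 0.0, -1.0]]
ft_force: [-1.1, 1.2, 0.6]
opening: 0.54
gripper_force: 0.0
```

{"name": "carry_out", "arguments": {"motion": [0,0,0,0,0,0,0,0,0,0,0,0,0,0,0,0,0,0,0,0,0,0,0,0,0,0,0,0,0,0,0,0,0,0,0,0,0,0,0,0,0,0,0,0,0,0,0,0], "hand": 10, "force": 40}}

```text
time_s: 4.0
tool_pos: [0.4909, -0.0128, 0.1459]
orientation: [[-0.97, 0.243, 0.001], [0.243, 0.97, -0.0], [-0.001, 0.0, -1.0]]
ft_force: [-0.7, 0.3, 5.0]
opening: 0.294
gripper_force: 40.0
```

{"name": "carry_out", "arguments": {"motion": [0,0,-0.2,0,0,0,0,0,-0.4,0,0,0,0,0,-0.6,0,0,0,0,0,-0.8,0,0,0,0,0,-1,0,0,0,0,0,-1,0,0,0]}}

```text
time_s: 4.6
tool_pos: [0.4914, -0.0129, 0.2473]
orientation: [[-0.97, 0.243, 0.003], [0.243, 0.97, -0.0], [-0.003, 0.0, -1.0]]
ft_force: [-0.4, -0.5, -1.9]
opening: 0.296
gripper_force: 40.0
```

{"name": "carry_out", "arguments": {"motion": [0,0,-0.2,0,0,0,0,0,-0.4,0,0,0,0,0,-0.4,0,0,0,0,0,-0.4,0,0,0,0,0,-0.4,0,0,0]}}

```text
time_s: 5.1
tool_pos: [0.49, -0.0127, 0.2839]
orientation: [[-0.97, 0.243, -0.002], [0.243, 0.97, 0.0], [0.002, -0.0, -1.0]]
ft_force: [0.7, -0.9, -1.3]
opening: 0.294
gripper_force: 40.0
```

Run:
```python
from h import *
np.set_printoptions(precision=4,suppress=True)
o=bot.get_obs();print(o['tool_pos'],o['ft_force'],o['opening'])
p,h,X=shot("scene"); cv2.imwrite('pics/s2.png',cv2.resize(p[40:280,180:480,::-1],(750,600),interpolation=cv2.INTER_CUBIC))
```

```text
[ 0.49   -0.0127  0.2839] [ 0.7066 -0.9161 -1.3213] 0.29399316320513996
```

View pics/s2.png

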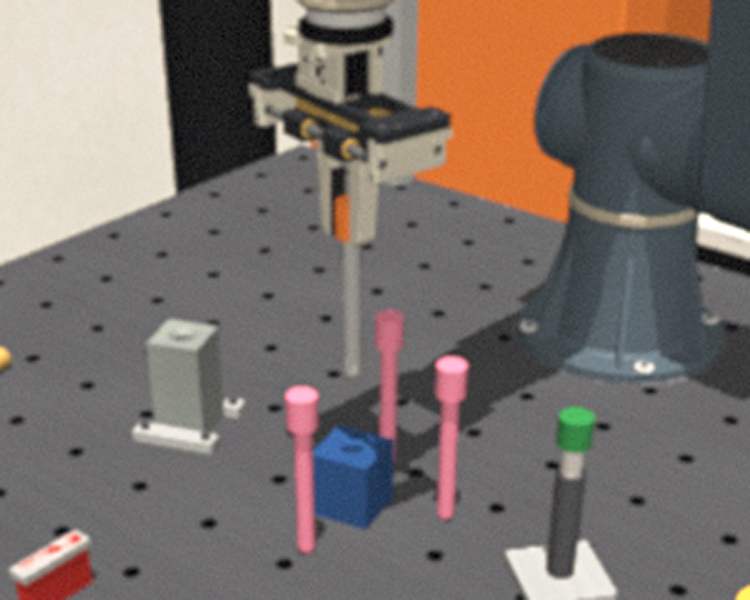

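The rod is held upright. Its foot is at crop (350,374), which is full-image (320,190), clear of the pink rods. Next I go over the socket.

{"name": "carry_out", "arguments": {"motion": [-0.06,-0.25,0,0,0,0,-0.12,-0.5,0,0,0,0,-0.175,-0.75,0,0,0,0]}}

```text
time_s: 5.45
tool_pos: [0.489, -0.0905, 0.2847]
orientation: [[-0.97, 0.243, -0.001], [0.243, 0.97, 0.0], [0.001, 0.0, -1.0]]
ft_force: [1.2, 0.2, -0.6]
opening: 0.291
gripper_force: 40.0
```

{"name": "carry_out", "arguments": {"motion": [-0.06,-0.25,0,0,0,0,-0.12,-0.5,0,0,0,0,-0.175,-0.75,0,0,0,0]}}

```text
time_s: 5.75
tool_pos: [0.4877, -0.1678, 0.2846]
orientation: [[-0.97, 0.243, -0.001], [0.243, 0.97, 0.001], [0.001, 0.0, -1.0]]
ft_force: [0.1, 0.1, -1.0]
opening: 0.292
gripper_force: 40.0
```

{"name": "carry_out", "arguments": {"motion": [-0.06,-0.25,0,0,0,0,-0.12,-0.5,0,0,0,0,-0.175,-0.76,0,0,0,0,-0.175,-0.76,0,0,0,0,-0.175,-0.76,0,0,0,0,-0.175,-0.76,0,0,0,0,-0.175,-0.76,0,0,0,0]}}

```text
time_s: 6.45
tool_pos: [0.4866, -0.244, 0.2855]
orientation: [[-0.97, 0.242, -0.0], [0.242, 0.97, 0.0], [0.0, 0.0, -1.0]]
ft_force: [0.2, 0.3, -1.1]
opening: 0.293
gripper_force: 40.0
```

Run:
```python
from h import *
np.set_printoptions(precision=4,suppress=True)
o=bot.get_obs();print(o['tool_pos'],o['ft_force'],o['opening'])
p,h,X=shot("scene"); cv2.imwrite('pics/s3.png',cv2.resize(p[70:230,180:340,::-1],(600,600),interpolation=cv2.INTER_CUBIC))
t=o['tool_pos']
m=vision.camera_model("scene"); f=240/np.tan(np.radians(m['fovy'])/2)
def proj(P):
    q=(np.array(P)-m['eye'])@np.array(m['rotation']); return m['cx']-f*q[0]/q[2], m['cy']+f*q[1]/q[2]
print('foot pred',proj([t[0],t[1],t[2]-.136]),'mouth',proj([.4862,-.2455,.11]),'tcp',proj(t))
```

```text
[ 0.4866 -0.244   0.2855] [ 0.2256  0.2998 -1.1063] 0.29282844586819573
foot pred (np.float64(251.32447346498253), np.float64(160.87969863473054)) mouth (np.float64(252.2903560920167), np.float64(174.4513556547381)) tcp (np.float64(246.63437205714007), np.float64(109.57060819357193))
```

View pics/s3.png

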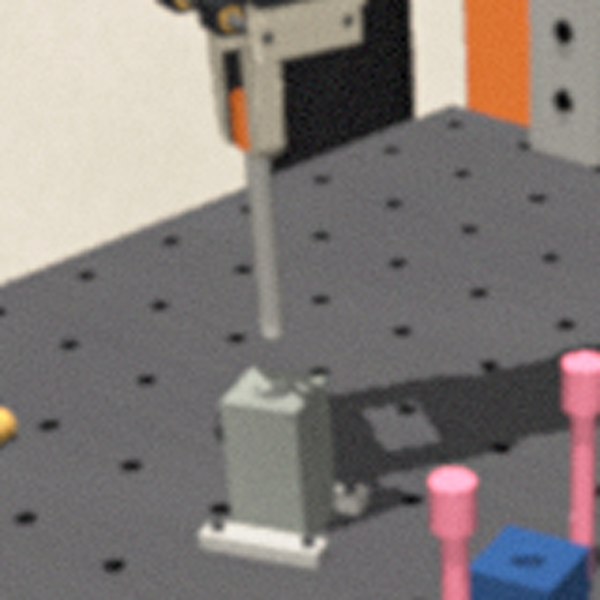

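{"name": "carry_out", "arguments": {"motion": [0,-0.01,0.1,0,0,0,0,-0.01,0.2,0,0,0,0,-0.01,0.3,0,0,0,0,-0.01,0.35,0,0,0,0,-0.01,0.35,0,0,0,0,-0.01,0.35,0,0,0], "force": 20}}

```text
time_s: 7.1
tool_pos: [0.4864, -0.2458, 0.2507]
orientation: [[-0.97, 0.243, 0.0], [0.243, 0.97, -0.0], [-0.0, -0.0, -1.0]]
ft_force: [0.2, 0.6, -0.6]
opening: 0.299
gripper_force: 20.0
```

{"name": "carry_out", "arguments": {"motion": [0,0,0.03,0,0,0,0,0,0.06,0,0,0,0,0,0.09,0,0,0,0,0,0.12,0,0,0,0,0,0.12,0,0,0]}}

```text
time_s: 7.6
tool_pos: [0.4862, -0.2459, 0.2382]
orientation: [[-0.97, 0.243, -0.0], [0.243, 0.97, -0.0], [0.0, -0.0, -1.0]]
ft_force: [-0.0, -1.2, -2.9]
opening: 0.295
gripper_force: 20.0
```

{"name": "carry_out", "arguments": {"motion": [0,0,0.02,0,0,0,0,0,0.04,0,0,0,0,0,0.06,0,0,0,0,0,0.08,0,0,0,0,0,0.08,0,0,0]}}

```text
time_s: 8.1
tool_pos: [0.4862, -0.2458, 0.2303]
orientation: [[-0.97, 0.243, -0.0], [0.243, 0.97, -0.0], [0.0, -0.0, -1.0]]
ft_force: [0.1, -2.8, -3.0]
opening: 0.298
gripper_force: 20.0
```

{"name": "carry_out", "arguments": {"motion": [0,0,0.02,0,0,0,0,0,0.04,0,0,0,0,0,0.06,0,0,0,0,0,0.06,0,0,0]}}

```text
time_s: 8.5
tool_pos: [0.4862, -0.2457, 0.2243]
orientation: [[-0.97, 0.243, -0.0], [0.243, 0.97, 0.0], [0.0, -0.0, -1.0]]
ft_force: [0.6, -2.2, -2.7]
opening: 0.292
gripper_force: 20.0
```

{"name": "carry_out", "arguments": {"motion": [0,-0.01,0.02,0,0,0,0,-0.01,0.04,0,0,0,0,-0.01,0.06,0,0,0,0,-0.01,0.06,0,0,0]}}

```text
time_s: 8.9
tool_pos: [0.4859, -0.2464, 0.2182]
orientation: [[-0.97, 0.243, -0.001], [0.243, 0.97, 0.001], [0.001, 0.001, -1.0]]
ft_force: [0.2, -0.9, -1.9]
opening: 0.297
gripper_force: 20.0
```

{"name": "carry_out", "arguments": {"motion": [0,0,0.02,0,0,0,0,0,0.04,0,0,0,0,0,0.06,0,0,0,0,0,0.06,0,0,0]}}

```text
time_s: 9.3
tool_pos: [0.486, -0.2466, 0.2124]
orientation: [[-0.97, 0.243, -0.0], [0.243, 0.97, 0.0], [0.0, 0.0, -1.0]]
ft_force: [0.5, -0.5, -1.8]
opening: 0.297
gripper_force: 20.0
```

{"name": "carry_out", "arguments": {"motion": [0,0,0.02,0,0,0,0,0,0.04,0,0,0,0,0,0.06,0,0,0,0,0,0.06,0,0,0]}}

```text
time_s: 9.7
tool_pos: [0.4863, -0.2468, 0.207]
orientation: [[-0.97, 0.243, 0.001], [0.243, 0.97, -0.0], [-0.001, -0.0, -1.0]]
ft_force: [-0.1, 0.1, 3.1]
opening: 0.298
gripper_force: 20.0
```

{"name": "carry_out", "arguments": {"motion": [0,0,0.02,0,0,0,0,0,0.04,0,0,0,0,0,0.05,0,0,0,0,0,0.05,0,0,0]}}

```text
time_s: 10.1
tool_pos: [0.4862, -0.2468, 0.202]
orientation: [[-0.97, 0.243, 0.001], [0.243, 0.97, -0.0], [-0.001, -0.0, -1.0]]
ft_force: [-0.1, 1.3, 3.7]
opening: 0.296
gripper_force: 20.0
```

{"name": "carry_out", "arguments": {"motion": [0,0,0.02,0,0,0,0,0,0.04,0,0,0,0,0,0.05,0,0,0,0,0,0.05,0,0,0]}}

```text
time_s: 10.5
tool_pos: [0.4862, -0.2468, 0.1969]
orientation: [[-0.97, 0.243, 0.001], [0.243, 0.97, -0.0], [-0.001, -0.0, -1.0]]
ft_force: [-0.2, -0.3, 5.8]
opening: 0.297
gripper_force: 20.0
```

{"name": "carry_out", "arguments": {"motion": [0,0,0.01,0,0,0,0,0,0.02,0,0,0,0,0,0.02,0,0,0]}}

```text
time_s: 10.8
tool_pos: [0.4862, -0.2468, 0.1949]
orientation: [[-0.97, 0.243, 0.001], [0.243, 0.97, -0.0], [-0.001, -0.0, -1.0]]
ft_force: [-0.3, 0.4, 5.2]
opening: 0.299
gripper_force: 20.0
```

{"name": "carry_out", "arguments": {"motion": [0,0,0.01,0,0,0,0,0,0.02,0,0,0,0,0,0.02,0,0,0]}}

```text
time_s: 11.1
tool_pos: [0.4862, -0.2468, 0.1928]
orientation: [[-0.97, 0.243, 0.0], [0.243, 0.97, -0.0], [-0.001, -0.0, -1.0]]
ft_force: [-0.2, 0.1, 4.9]
opening: 0.296
gripper_force: 20.0
```

{"name": "carry_out", "arguments": {"motion": [0,0,0.01,0,0,0,0,0,0.01,0,0,0,0,0,0.01,0,0,0], "force": 14}}

```text
time_s: 11.4
tool_pos: [0.4864, -0.2468, 0.1922]
orientation: [[-0.97, 0.243, 0.001], [0.243, 0.97, -0.001], [-0.001, -0.0, -1.0]]
ft_force: [-1.1, 0.8, 7.2]
opening: 0.298
gripper_force: 14.0
```

{"name": "carry_out", "arguments": {"motion": [0,0,0.01,0,0,0,0,0,0.01,0,0,0]}}

```text
time_s: 11.6
tool_pos: [0.4867, -0.247, 0.1918]
orientation: [[-0.97, 0.243, 0.002], [0.243, 0.97, -0.001], [-0.002, -0.001, -1.0]]
ft_force: [0.3, 1.4, 12.0]
opening: 0.298
gripper_force: 14.0
```

{"name": "carry_out", "arguments": {"motion": [0,0,0.005,0,0,0,0,0,0.005,0,0,0,0,0,0.005,0,0,0,0,0,0.005,0,0,0]}}

```text
time_s: 12.0
tool_pos: [0.4868, -0.2471, 0.1916]
orientation: [[-0.97, 0.243, 0.002], [0.243, 0.97, -0.001], [-0.003, -0.001, -1.0]]
ft_force: [0.3, 0.3, 14.4]
opening: 0.298
gripper_force: 14.0
```

{"name": "carry_out", "arguments": {"motion": [0,0,0.006,0,0,0,0,0,0.006,0,0,0,0,0,0.006,0,0,0,0,0,0.006,0,0,0]}}

```text
time_s: 12.4
tool_pos: [0.4871, -0.2472, 0.1913]
orientation: [[-0.97, 0.243, 0.003], [0.243, 0.97, -0.002], [-0.003, -0.001, -1.0]]
ft_force: [-0.4, -0.0, 16.0]
opening: 0.298
gripper_force: 14.0
```

{"name": "carry_out", "arguments": {"motion": [0,0,-0.01,0,0,0,0,0,-0.01,0,0,0]}}

```text
time_s: 12.6
tool_pos: [0.4867, -0.2471, 0.1917]
orientation: [[-0.97, 0.243, 0.002], [0.243, 0.97, -0.001], [-0.002, -0.001, -1.0]]
ft_force: [-0.0, 1.3, 12.5]
opening: 0.296
gripper_force: 14.0
```

{"name": "carry_out", "arguments": {"motion": [0,0,0,0,0,0,0,0,0,0,0,0,0,0,0,0,0,0,0,0,0,0,0,0,0,0,0,0,0,0,0,0,0,0,0,0], "hand": 55}}

```text
time_s: 13.2
tool_pos: [0.486, -0.2467, 0.1904]
orientation: [[-0.97, 0.243, -0.0], [0.243, 0.97, 0.0], [0.0, 0.0, -1.0]]
ft_force: [0.0, -0.3, 0.2]
opening: 0.59
gripper_force: 0.0
```

{"name": "carry_out", "arguments": {"motion": [0,0,-0.1,0,0,0,0,0,-0.3,0,0,0,0,0,-0.5,0,0,0,0,0,-0.7,0,0,0,0,0,-0.7,0,0,0]}}

```text
time_s: 13.7
tool_pos: [0.487, -0.2473, 0.2637]
orientation: [[-0.97, 0.243, 0.004], [0.243, 0.97, -0.003], [-0.005, -0.002, -1.0]]
ft_force: [-0.0, 0.6, 0.8]
opening: 0.593
gripper_force: 0.0
```

{"name": "carry_out", "arguments": {"motion": [0.16,0.67,0,0,0,0,0.22,0.9,0,0,0,0,0.22,0.9,0,0,0,0,0.22,0.9,0,0,0,0]}}

```text
time_s: 14.1
tool_pos: [0.4866, -0.1536, 0.2603]
orientation: [[-0.97, 0.242, -0.0], [0.242, 0.97, -0.0], [0.0, -0.0, -1.0]]
ft_force: [-0.2, -0.9, -0.7]
opening: 0.59
gripper_force: 0.0
```

{"name": "carry_out", "arguments": {"motion": [0.16,0.67,0,0,0,0,0.22,0.9,0,0,0,0,0.22,0.9,0,0,0,0,0.22,0.9,0,0,0,0]}}

```text
time_s: 14.5
tool_pos: [0.4874, -0.062, 0.2604]
orientation: [[-0.97, 0.243, -0.0], [0.243, 0.97, -0.0], [-0.0, -0.0, -1.0]]
ft_force: [0.3, -1.0, -0.4]
opening: 0.594
gripper_force: 0.0
```

Run:
```python
from h import *
np.set_printoptions(precision=4,suppress=True)
o=bot.get_obs();print(o['time_s'],o['tool_pos'],o['ft_force'],o['opening'])
for n in("top","scene"):
  zs=[]
  for i in range(3):
    p,h,X=shot(n)
    w=cv2.inRange(h,*RNG['orange'])>0
    w&=(np.abs(X[:,:,0]-.486)<.03)&(np.abs(X[:,:,1]+.246)<.03)&(X[:,:,2]>.12)&(X[:,:,2]<.26)
    Q=X[w]; zs.append(np.median(Q[:,2]) if n=='top' else np.percentile(Q[:,2],96))
    g=cv2.inRange(h,*RNG['green'])>0
    g&=(np.abs(X[:,:,0]-.459)<.03)&(np.abs(X[:,:,1]-.21)<.03)&(X[:,:,2]>.12)&(X[:,:,2]<.26)
    G=X[g]; zg=(np.median(G[:,2]) if n=='top' else np.percentile(G[:,2],96))
    print(n,len(Q),Q.mean(0),zs[-1],'green',len(G),zg)
cv2.imwrite('pics/s4.png',p[60:380,140:540,::-1])
```

```text
14.5 [ 0.4874 -0.062   0.2604] [ 0.3267 -1.0206 -0.3561] 0.5935611123140713
top 0 [nan nan nan] nan green 242 0.17655155322942429
top 0 [nan nan nan] nan green 243 0.17659817638640352
top 0 [nan nan nan] nan green 244 0.17643978042976605
scene 170 [ 0.4881 -0.2407  0.2153] 0.22834519879229095 green 223 0.17761359377171226
scene 169 [ 0.4881 -0.2407  0.2153] 0.22851822694865978 green 226 0.17855328167287476
scene 168 [ 0.4881 -0.2406  0.2153] 0.22871903550991368 green 222 0.17771385361291533
  return _methods._mean(a, axis=axis, dtype=dtype,
  ret = ret.dtype.type(ret / rcount)
<stdin>:14: RuntimeWarning: Mean of empty slice.
  ret = um.true_divide(
```

View pics/s4.png

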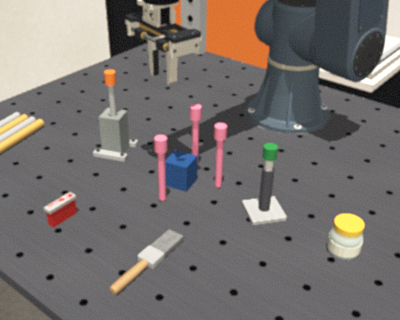

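The rod stands upright and released in the socket, with its head at crop (110,77) and top at about 0.2265 m. The rest's green head is still at (270,152), with its top at about 0.1765 m. Now I go to the rest.

{"name": "carry_out", "arguments": {"motion": [0.16,0.45,0,0,0,0,0.31,0.86,0,0,0,0,0.31,0.86,0,0,0,0]}}

```text
time_s: 15.1
tool_pos: [0.4775, 0.0325, 0.2606]
orientation: [[-0.971, 0.241, -0.0], [0.241, 0.971, 0.001], [0.0, 0.001, -1.0]]
ft_force: [-0.0, -0.3, -0.2]
opening: 0.594
gripper_force: 0.0
```

{"name": "carry_out", "arguments": {"motion": [0.16,0.45,0,0,0,0,0.31,0.86,0,0,0,0,0.31,0.86,0,0,0,0]}}

```text
time_s: 15.4
tool_pos: [0.4686, 0.1231, 0.2605]
orientation: [[-0.971, 0.241, 0.0], [0.241, 0.971, 0.001], [0.0, 0.001, -1.0]]
ft_force: [-0.5, -0.2, 0.8]
opening: 0.595
gripper_force: 0.0
```

{"name": "carry_out", "arguments": {"motion": [0.16,0.45,0,0,0,0,0.31,0.85,0,0,0,0,0.31,0.85,0,0,0,0,0.31,0.85,0,0,0,0,0.31,0.85,0,0,0,0]}}

```text
time_s: 15.9
tool_pos: [0.46, 0.209, 0.2605]
orientation: [[-0.97, 0.244, -0.0], [0.244, 0.97, -0.0], [-0.0, -0.0, -1.0]]
ft_force: [-0.3, 0.3, 0.1]
opening: 0.591
gripper_force: 0.0
```

```bash
cat > lv.py <<'E'
from h import *
np.set_printoptions(precision=4,suppress=True)
o=bot.get_obs();print(o['time_s'],o['tool_pos'],o['ft_force'],o['opening'])
for n in("top","scene"):
    p,h,X=shot(n)
    for c,x,y in(("orange",.486,-.246),("green",.459,.21)):
        w=cv2.inRange(h,*RNG[c])>0
        w&=(np.hypot(X[:,:,0]-x,X[:,:,1]-y)<.035)&(X[:,:,2]>.12)&(X[:,:,2]<.26)
        Q=X[w]
        if len(Q): print(n,c,len(Q),np.median(Q,axis=0),np.percentile(Q[:,2],[50,80,90,96]))
E
python3 lv.py
```

```text
15.9 [0.46   0.209  0.2605] [-0.2727  0.252   0.0501] 0.5910367770974433
top orange 293 [ 0.487  -0.242   0.2265] [0.2265 0.2281 0.2289 0.2294]
scene orange 168 [ 0.4899 -0.2387  0.2161] [0.2161 0.2268 0.2278 0.2286]
scene green 232 [0.4652 0.2136 0.1706] [0.1706 0.1766 0.1772 0.1778]
```

{"name": "carry_out", "arguments": {"motion": [0,0.01,0.3,0,0,0,0,0.01,0.6,0,0,0,0,0.01,0.85,0,0,0,0,0.01,0.85,0,0,0]}}

```text
time_s: 16.4
tool_pos: [0.4585, 0.21, 0.173]
orientation: [[-0.97, 0.245, -0.005], [0.245, 0.97, -0.002], [0.004, -0.003, -1.0]]
ft_force: [0.0, 0.7, -0.0]
opening: 0.591
gripper_force: 0.0
```

{"name": "carry_out", "arguments": {"motion": [0,0,0.15,0,0,0,0,0,0.31,0,0,0,0,0,0.31,0,0,0,0,0,0.31,0,0,0]}}

```text
time_s: 16.8
tool_pos: [0.4604, 0.2113, 0.1458]
orientation: [[-0.97, 0.244, 0.001], [0.244, 0.97, 0.0], [-0.001, 0.001, -1.0]]
ft_force: [0.1, -0.3, 1.0]
opening: 0.595
gripper_force: 0.0
```

{"name": "carry_out", "arguments": {"motion": [0,0,0,0,0,0,0,0,0,0,0,0,0,0,0,0,0,0,0,0,0,0,0,0,0,0,0,0,0,0,0,0,0,0,0,0,0,0,0,0,0,0], "hand": 15, "force": 40}}

```text
time_s: 17.5
tool_pos: [0.4594, 0.2096, 0.1446]
orientation: [[-0.97, 0.243, -0.001], [0.243, 0.97, -0.004], [0.0, -0.004, -1.0]]
ft_force: [-1.9, -14.3, 4.6]
opening: 0.317
gripper_force: 40.0
```

{"name": "carry_out", "arguments": {"motion": [0,-0.015,0,0,0,0,0,-0.015,0,0,0,0]}}

```text
time_s: 17.7
tool_pos: [0.4594, 0.2095, 0.1446]
orientation: [[-0.97, 0.243, -0.0], [0.243, 0.97, -0.001], [-0.0, -0.001, -1.0]]
ft_force: [-0.0, -6.1, 1.2]
opening: 0.318
gripper_force: 40.0
```

{"name": "carry_out", "arguments": {"motion": [0,0,-0.06,0,0,0,0,0,-0.12,0,0,0,0,0,-0.18,0,0,0,0,0,-0.24,0,0,0,0,0,-0.3,0,0,0,0,0,-0.36,0,0,0,0,0,-0.42,0,0,0,0,0,-0.48,0,0,0,0,0,-0.5,0,0,0,0,0,-0.5,0,0,0]}}

```text
time_s: 18.7
tool_pos: [0.4593, 0.2095, 0.1945]
orientation: [[-0.97, 0.243, -0.0], [0.243, 0.97, -0.001], [-0.0, -0.001, -1.0]]
ft_force: [0.7, -6.1, -1.6]
opening: 0.317
gripper_force: 40.0
```

```bash
python3 lv.py
```

```text
18.7 [0.4593 0.2095 0.1945] [ 0.6862 -6.1307 -1.5756] 0.3167307616962621
top orange 291 [ 0.4872 -0.2421  0.2265] [0.2265 0.228  0.2288 0.2295]
scene orange 170 [ 0.4897 -0.2387  0.2164] [0.2164 0.2266 0.2284 0.2288]
scene green 150 [0.469  0.2077 0.2202] [0.2202 0.2262 0.2267 0.2271]
```

{"name": "carry_out", "arguments": {"motion": [0,0,0,0,0,0,0,0,0,0,0,0,0,0,0,0,0,0,0,0,0,0,0,0,0,0,0,0,0,0,0,0,0,0,0,0], "hand": 55}}

```text
time_s: 19.4
tool_pos: [0.4594, 0.2101, 0.1946]
orientation: [[-0.97, 0.243, 0.0], [0.243, 0.97, 0.0], [-0.0, 0.0, -1.0]]
ft_force: [0.5, 0.3, -0.8]
opening: 0.588
gripper_force: 0.0
```

{"name": "carry_out", "arguments": {"motion": [0,0,-0.2,0,0,0,0,0,-0.5,0,0,0,0,0,-0.8,0,0,0,0,0,-0.8,0,0,0]}}

```text
time_s: 19.8
tool_pos: [0.4608, 0.2106, 0.2782]
orientation: [[-0.97, 0.243, 0.006], [0.243, 0.97, 0.002], [-0.005, 0.003, -1.0]]
ft_force: [-0.1, 0.1, 0.9]
opening: 0.591
gripper_force: 0.0
```

{"name": "carry_out", "arguments": {"motion": [0.8,0.4,0,0,0,0,0.8,0.4,0,0,0,0,0.8,0.4,0,0,0,0,0.8,0.4,0,0,0,0]}}

```text
time_s: 20.2
tool_pos: [0.3912, 0.2685, 0.2742]
orientation: [[-0.97, 0.242, -0.0], [0.242, 0.97, -0.0], [0.0, -0.0, -1.0]]
ft_force: [1.0, 0.0, -0.4]
opening: 0.594
gripper_force: 0.0
```

{"name": "carry_out", "arguments": {"motion": [0.8,0.7,0,0,0,0,0.8,0.7,0,0,0,0,0.8,0.7,0,0,0,0,0.8,0.7,0,0,0,0,0.8,0.7,0,0,0,0]}}

```text
time_s: 20.7
tool_pos: [0.3319, 0.3547, 0.2742]
orientation: [[-0.97, 0.244, -0.0], [0.244, 0.97, -0.001], [-0.0, -0.001, -1.0]]
ft_force: [-0.1, -1.1, -0.4]
opening: 0.594
gripper_force: 0.0
```

```bash
python3 lv.py; python3 lv.py
```

```text
20.7 [0.3319 0.3547 0.2742] [-0.0618 -1.1178 -0.4084] 0.593563410141478
top orange 283 [ 0.4873 -0.2424  0.2267] [0.2267 0.2282 0.229  0.2297]
top green 277 [0.4592 0.2088 0.2261] [0.2261 0.2274 0.2285 0.2289]
scene orange 168 [ 0.4895 -0.2385  0.2166] [0.2166 0.2268 0.2278 0.229 ]
scene green 233 [0.4656 0.2136 0.2195] [0.2195 0.2259 0.2267 0.2271]
20.8 [0.332  0.3546 0.2744] [ 0.2821  0.8458 -0.4453] 0.5919480729839296
top orange 282 [ 0.4872 -0.2426  0.2266] [0.2266 0.228  0.2287 0.2291]
top green 276 [0.4592 0.2087 0.2262] [0.2262 0.2276 0.2284 0.2288]
scene orange 169 [ 0.4896 -0.2393  0.2167] [0.2167 0.2269 0.2283 0.2287]
scene green 232 [0.4656 0.2136 0.2204] [0.2204 0.2259 0.2265 0.227 ]
```

```bash
python3 -c "
from rig import bot
print(bot.job_done())"
```

```text
the job is handed in; nothing more can be done
None
```

I handed the job in at about 21 s, but the verdict was not returned: the rod stands released in the socket, pressed until about 16 N no longer moved it, and the green rest's top measures within about 1.5 mm of the rod's top.

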